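# Refill the kit drawer and click it shut

### The job

Pour all six cap nuts from the scoop into the open drawer of the bench cabinet and set the scoop back down flat on the bench. Then push the drawer home, firmly enough that it clicks past its catch and stays seated against its stop, but without ramming it; seated, it may still stand up to a finger's breadth proud of the cabinet. Leave the glue bottle, the screwdriver and the tape measure where they are.

Things in the scene. Friction and masses are not known exactly. Their poses are not given: they have to be found in the camera images.
- cabinet: Grey painted bench cabinet fixed to the bench, 200 x 200 x 130 mm tall. Origin: centre of its underside; x points from its face (towards the robot, at x = -100 mm) to its back, z up. Upper drawer works; the lower front (outer face at x = -112 mm, z 12 to 56 mm) is fixed shut.
- cabinet_mouth (a point): Middle of the cabinet's front top edge, 130 mm above the bench (cabinet x = -100 mm). The upper drawer comes out of the face below it.
- kit_drawer: Upper drawer: aluminium tray 160 long (x) x 170 wide x 48 mm deep, walls 4 mm, rim 110 mm above the bench, with a flat grey front panel 12 mm thick, 196 mm wide. Axes as the cabinet's. Origin: centre of the tray's underside, 62 mm above the bench. Panel's outer face: x = -92 mm, 60 to 116 mm above the bench; push it (+x) near its middle with closed fingers. Open at the start.
- drawer_in (a point): Centre of the tray's inner floor, 66 mm above the bench; axes as the drawer's. The tray's inside spans +-76 mm (x) and +-81 mm (y); part of it lies under the cabinet's roof.
- drawer_front (a point): Middle of the top edge of the drawer front's outer face, 116 mm above the bench.
- drawer_slide (a joint): How far the drawer is out (m); 0: panel touches the cabinet's face; starts 0.10 to 0.125. Home, set by a hidden adjustable stop, lies anywhere from 0.001 to 0.024, new every time, so it must be felt. It slides with about 2 N (more if fast). A catch, met 14 mm before home, resists with 8 to 10 N and pushes back; past its crest the drawer is drawn in onto a rubber stop. Over 30 N is ramming.
- catch_press (a joint): How far the hidden sprung catch roller is pressed (m): 0 while the drawer is away from it, about 0.0026 at the crest, some 5 mm before home, and 0.001 to 0.002 when seated. The rubber stop gives about 8 N per mm for 3 to 5 mm, then is hard: a slow push (20 to 40 mm/s) that stops only at 15 to 18 N has seated the drawer.
- scoop: Loose aluminium parts scoop, about 0.16 kg. Pan 105 long (x) x 64 wide (y) x 34 mm high, walls 3 mm, open at the nose (-x end); square-edged handle at the +x end. Origin: centre of the pan's underside. z up.
- scoop_handle (a point): Grip point on the scoop handle: scoop x = +87.5 mm, 42 mm above the underside; axes as the scoop's. The handle is a level bar along x, from x = 50 to 160 mm, 14 mm wide (y) and 16 mm tall (34 to 50 mm above the underside). Pinch it across y from above.
- scoop_nose (a point): Middle of the scoop's pouring lip, scoop x = -52.5 mm, 7 mm above the underside, at the end of a 27 mm long gentle ramp (15 degrees) that keeps the nuts in. Nuts slide out over it when the nose is tipped down by 30 to 80 degrees.
- nut0: One of six alike steel cap (dome) nuts, hexagonal, about 19 mm across and 21 mm tall, 30 g, in the scoop's pan at the start. Origin: its middle.
- nut1: One of six alike steel cap (dome) nuts, hexagonal, about 19 mm across and 21 mm tall, 30 g, in the scoop's pan at the start. Origin: its middle.
- nut2: One of six alike steel cap (dome) nuts, hexagonal, about 19 mm across and 21 mm tall, 30 g, in the scoop's pan at the start. Origin: its middle.
- nut3: One of six alike steel cap (dome) nuts, hexagonal, about 19 mm across and 21 mm tall, 30 g, in the scoop's pan at the start. Origin: its middle.
- nut4: One of six alike steel cap (dome) nuts, hexagonal, about 19 mm across and 21 mm tall, 30 g, in the scoop's pan at the start. Origin: its middle.
- nut5: One of six alike steel cap (dome) nuts, hexagonal, about 19 mm across and 21 mm tall, 30 g, in the scoop's pan at the start. Origin: its middle.
- glue: Bystander: glue bottle, 38 mm diameter, 110 mm tall, standing. Origin: centre of its underside.
- driver: Bystander: screwdriver lying on the bench, about 200 mm long along its x.
- tape: Bystander: tape measure, 62 x 38 x 60 mm, standing. Origin: centre of its underside.
Not all that is in view belongs to the job. Of the things like the scoop, leave any that is black or purple; of the rest the larger one is meant.

How it is judged:
By the outcome, as a careful person would: the job done as asked, in the order asked, and still so for the second after the job is handed in, with the robot touching nothing.
It also fails if it takes over 72 s, if anything falls off the work surface, if the arm or the gripper's body presses on something with over 40 N, if the wrist force passes 120 N, or if a joint passes its speed limit or range.

### The arm

A 6-joint arm with a two-finger parallel gripper is mounted at the origin on the work surface. World frame = base frame: x ahead of the robot, y to its left, z up, the work surface at z = 0. Lengths are in m, angles in rad, forces in N, time in s.
With the tool pointing down it reaches from about 0.35 to 0.975 m from the base axis. Payload 4.9 kg.
Tool frame: the origin (TCP) lies midway between the tips of the shut fingers; the grasp point (between the pads) lies 19 mm behind it; z points along the fingers, y is the direction in which the jaws open and shut (so a half turn about z gives the same grasp; the last joint's range is limited). The gripper opens to 85 mm and grips with 20 to 120 N. Pads are 22 mm wide; open, the fingers measure 114 mm over their backs; the gripper's body (76 mm by 85 mm) begins 54 mm behind the grasp point. The pads swing forward as they close: fully open they stand 13 mm farther back than shut.
Start: joints at [1.217, 0.053, 1.613, -0, 1.476, -0.119], TCP at [0.145, 0.608, 0.231] pointing down, gripper open.
Joint ranges: [-3.01, 3.01], [-1.01, 2.22], [0.06, 2.58], [-1.02, 4.17], [0.09, 2.62], [-3.14, 3.14]. Speed limits (rad/s): [2.57, 2.57, 3.14, 3.14, 3.14, 3.14].

### API

Orientations are given as a unit quaternion [w, x, y, z].
In Python, from plant import state, grab_frame, camera_params, job_done, boxes_of gives the robot as it stands.
- The arm moves only by the tool step_arm, never from a script. Its argument "steps" is a list of rows, each a list of 4 numbers: the shift along the tool's x, y, z in mm, then the turn about the tool's z in degrees. A call has 1 to 8 rows; each row shifts and turns the pose as measured when the row begins, along the tool's axes as they then stand; what a row does not reach is not made up. A row lasts 1/10 s, in which the tool goes at most 50 mm and 8.59 degrees, less where a joint would pass 70% of its speed; a pose out of reach is approached as far as the arm can. A call is refused whole if a number of a shift passes 50 or a number of a turn 8.59, either way. A call with a gripper value outside its range is refused whole. "claw" is the opening in per cent of the stroke, from 0 (shut) to 100 (fully open), set as the call begins (left out, the last holds). The fingers move at their own pace and stop on an object; the grip force is fixed at half the most. Time passes only in rows, so rows that do not move let the fingers close. It gives the time, the measured TCP pose, the force and the opening at its end, in the units of the state.
- state(): the state, without advancing time (a new reading comes with each control period).
- grab_frame(name): name is "scene" or "top"; returns (picture, depth): 400x640x3 uint8, red, green, blue; 400x640 float32, m along the optical axis (not along the pixel's ray), 0 where there is no reading.
- camera_params(name): a dict with "mtx" (3x3 intrinsics, pixels), "k1" (the pictures are not rectified: a ray, as slopes to the right and down, at radius r is drawn at 1 + k1 r^2 times it, then the intrinsics apply), "extrinsics" (4x4, takes a point from camera to world coordinates). Camera axes: x right, y down, z forward; pixel columns grow to the right and rows downward; lengths in m; the calibration is good to about 2 mm. A picture is of the moment at which its call begins. camera_params takes no time and is no camera call.
- job_done(): hands the job in, once; it reports no verdict.
Trained networks look in the newest picture that a camera, given by its name, has taken for a name from the list of things; names that differ only in an ending like _2 or _b are one class to them, and where a whole thing is asked for, a point or a joint stands for the part that bears it (a point fixed in the world has none). Each returns a list of dicts, best first, with "p" (0 to 1); they miss things now and then, are a little off and sometimes report something else, mostly with a low value. They report only what shows in the picture. A call takes as long as a camera call. They do not tell look-alikes from the thing itself.
- boxes_of(camera, label): "box" ([left, top, width, height] in pixels, round what is visible of it).
The state is a dict: "time": time; "joint_pos": joint angles; "joint_vel": joint speeds; "joint_efforts": joint torques, N m; "tool_pos": TCP position; "tool_rot": TCP orientation; "contact_force": force on the tool from outside, world axes, zero at the start; "ft_torque": the same for the moment, N m; "gripper_width": opening from 0.0 (shut) to 1.0 (fully open).
Only numpy, scipy, OpenCV 4.12 (cv2) and the standard library are available. Lean on these libraries where they do the work, as an engineer would, in place of code of your own. Each camera call takes 0.05 s, during which the arm holds its last target. There are 200 camera calls.

## Working session

There is one attempt and no reset: what is moved stays moved. The work goes in short steps, Python scripts to look and compute and a tool call to move; the robot and the scene stay as the last step left them, time stands still between calls to the robot, and variables do not carry over. Pictures are saved under pics/ and viewed, about 8 in all and at most 12, crops included, and the job is handed in when it is done.

Besides the shell and the picture viewer there is one more tool, called after "Call:" as name(argument=value, ...), one argument or row to a line, values as JSON. step_arm: Moves the arm, as the interface text tells. Its arguments: {"type":"object","properties":{"steps":{"type":"array"},"claw":{"type":"number"}},"required":["steps"]}

```bash
mkdir -p pics; cat > h.py <<'E'
import numpy as np, cv2
from plant import *
def P(n):
    c=camera_params(n); return np.array(c["mtx"]),c["k1"],np.array(c["extrinsics"])
def cloud(n,depth):
    K,k1,T=P(n); v,u=np.mgrid[0:400,0:640].astype(float)
    x=(u-K[0,2])/K[0,0]; y=(v-K[1,2])/K[1,1]
    rd=np.hypot(x,y); r=rd.copy()
    for _ in range(10): r=rd/(1+k1*r*r)
    s=1/(1+k1*r*r); p=np.stack([x*s*depth,y*s*depth,depth],-1)
    W=p@T[:3,:3].T+T[:3,3]; W[depth<=0]=np.nan; return W
def proj(n,p):
    K,k1,T=P(n); q=(np.asarray(p,float)-T[:3,3])@T[:3,:3]; a=q[...,:2]/q[...,2:]
    a=a*(1+k1*(a**2).sum(-1,keepdims=True)); return a*[K[0,0],K[1,1]]+[K[0,2],K[1,2]]
E
python3 - <<'E'
from h import *
for n in("scene","top"):
    im,d=grab_frame(n); cv2.imwrite(f"pics/{n}0.png",im[...,::-1]); np.savez(f"{n}0.npz",im=im,W=cloud(n,d))
    for l in("scoop","kit_drawer","cabinet","nut0","glue","driver","tape"):
        print(n,l,[(np.round(b["box"]).tolist(),round(b["p"],2)) for b in boxes_of(n,l)][:7])
s=state();print(s)
E
```

```text
scene scoop [([395.0, 199.0, 35.0, 28.0], 0.77), ([271.0, 172.0, 27.0, 39.0], 0.76), ([290.0, 117.0, 17.0, 43.0], 0.73), ([330.0, 167.0, 62.0, 22.0], 0.6)]
scene kit_drawer [([228.0, 209.0, 73.0, 54.0], 0.92)]
scene cabinet [([226.0, 208.0, 132.0, 126.0], 0.82)]
scene nut0 []
scene glue [([354.0, 205.0, 6.0, 31.0], 0.52), ([228.0, 207.0, 72.0, 56.0], 0.43)]
scene driver [([157.0, 267.0, 69.0, 8.0], 0.82)]
scene tape [([364.0, 145.0, 17.0, 20.0], 0.59)]
top scoop [([224.0, 159.0, 34.0, 69.0], 0.75), ([241.0, 105.0, 18.0, 47.0], 0.69), ([184.0, 269.0, 68.0, 53.0], 0.6), ([271.0, 227.0, 57.0, 22.0], 0.56), ([292.0, 139.0, 16.0, 21.0], 0.56)]
top kit_drawer [([350.0, 169.0, 68.0, 51.0], 0.8)]
top cabinet [([350.0, 97.0, 80.0, 122.0], 0.87)]
top nut0 [([236.0, 192.0, 3.0, 10.0], 0.54)]
top glue [([291.0, 139.0, 13.0, 21.0], 0.48)]
top driver [([422.0, 221.0, 45.0, 50.0], 0.56)]
top tape [([184.0, 190.0, 17.0, 23.0], 0.86), ([236.0, 192.0, 1.0, 9.0], 0.21)]
{'time': 0.8, 'joint_pos': array([ 1.21701180e+00,  5.26938745e-02,  1.61289072e+00,  1.20432580e-05,
        1.47601845e+00, -1.18974550e-01]), 'joint_vel': array([6.20788236e-04, 1.08049287e-03, 1.81311666e-05, 4.21958448e-04,
       2.38619994e-04, 2.43188297e-04]), 'joint_efforts': array([-3.89957609e-05, -3.93636560e+01, -3.70448399e+01, -1.19712295e-04,
        4.06436411e-04, -8.86818299e-06]), 'tool_pos': array([0.14538541, 0.60783529, 0.23131293]), 'tool_rot': array([-7.04356481e-06,  1.17136025e-01,  9.93115880e-01, -3.64284813e-06]), 'contact_force': array([-0.55473327,  1.16011766,  0.89220977]), 'ft_torque': array([-0.00292946, -0.04690369, -0.06594518]), 'gripper_width': 0.9977974403598088}
```

View pics/scene0.png

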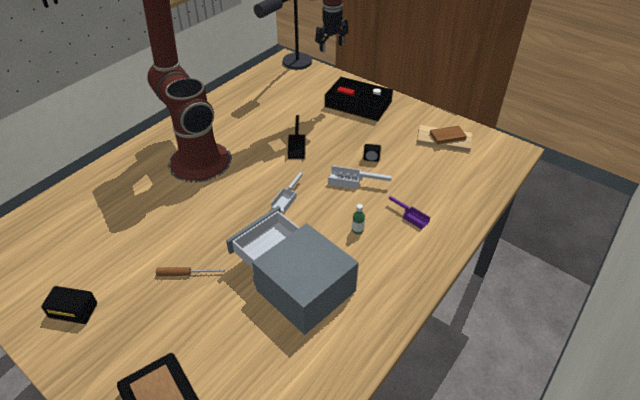

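View pics/top0.png

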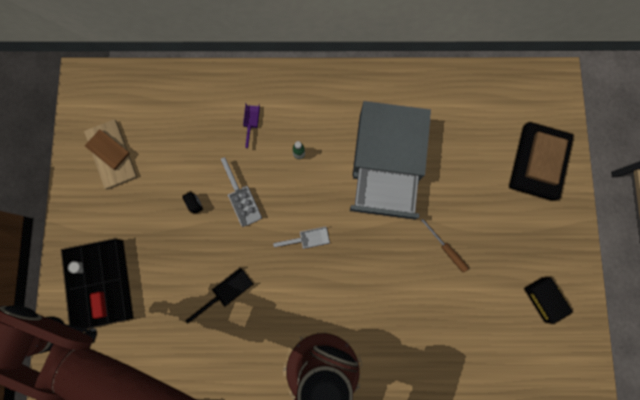

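Candidates for the scoop, by their pixels in the top picture:
- large grey scoop with nuts (240,193)
- small grey scoop (302,240)
- black scoop (220,293)
- purple scoop (251,120)

I choose the larger grey one, which holds the nuts. Its nose points down-right (about 250,222) and its handle tip is at (225,160). The cabinet is at (393,140), with its drawer open towards the robot at (387,190).

```bash
python3 - <<'E'
from h import *
z=np.load("top0.npz"); W=z["W"]; im=z["im"]
def box(l,t,w,h,zl,zh):
    p=W[t:t+h,l:l+w].reshape(-1,3); p=p[np.isfinite(p).all(1)]; return p[(p[:,2]>zl)&(p[:,2]<zh)]
def rect(p):
    (c,s,a)=cv2.minAreaRect((p[:,:2]*1000).astype(np.float32)); return np.round(c),np.round(s),round(a,1),np.round(cv2.boxPoints((c,s,a))).tolist()
print("bench z",np.nanmedian(W[330:340,400:500,2]))
p=box(215,152,50,80,.006,.08); print("scoop",len(p),rect(p),p[:,2].max())
h=box(215,152,50,80,.044,.08); print("high",len(h),rect(h))
c=box(340,90,105,135,.122,.16); print("roof",len(c),rect(c),np.median(c[:,2]))
c=box(340,165,105,60,.111,.121); print("front",len(c),rect(c))
c=box(340,165,105,60,.06,.075); print("floor",len(c),rect(c))
for n,b in dict(glue=(286,135,22,28),tape=(180,187,25,28),small=(270,225,62,27),purple=(240,100,22,50)).items():
    q=box(*b,.008,.15); print(n,rect(q)[:3],q[:,2].max())
# close crop
cr=cv2.resize(im[150:260,170:340],None,fx=4.5,fy=4.5,interpolation=cv2.INTER_CUBIC); cv2.imwrite("pics/crop0.png",cr[...,::-1])
E
```

```text
bench z 0.0006066797154138381
scoop 832 (array([530., 253.]), array([251., 154.]), 0.9, [[404.0, 328.0], [406.0, 174.0], [657.0, 178.0], [655.0, 332.0]]) 0.0577463337188211
high 166 (array([577., 278.]), array([112.,  14.]), 24.9, [[523.0, 261.0], [529.0, 248.0], [630.0, 295.0], [624.0, 308.0]])
roof 4615 (array([ 609., -201.]), array([201., 321.]), 82.3, [[436.0, -278.0], [755.0, -322.0], [781.0, -123.0], [463.0, -80.0]]) 0.13073179324675333
front 386 (array([ 508., -187.]), array([198., 125.]), 82.5, [[433.0, -277.0], [557.0, -293.0], [583.0, -97.0], [459.0, -81.0]])
floor 1983 (array([ 514., -187.]), array([199., 136.]), 82.2, [[433.0, -276.0], [568.0, -295.0], [595.0, -97.0], [460.0, -79.0]])
glue (array([656.,  66.]), array([45., 85.]), 73.1) 0.11686511399226585
tape (array([494., 390.]), array([79., 40.]), 22.7) 0.06795539813809226
small (array([390.,  65.]), array([178.,  68.]), 88.5) 0.047933300713216775
purple (array([739., 224.]), array([151.,  62.]), 2.3) 0.042840167970621845
```

View pics/crop0.png

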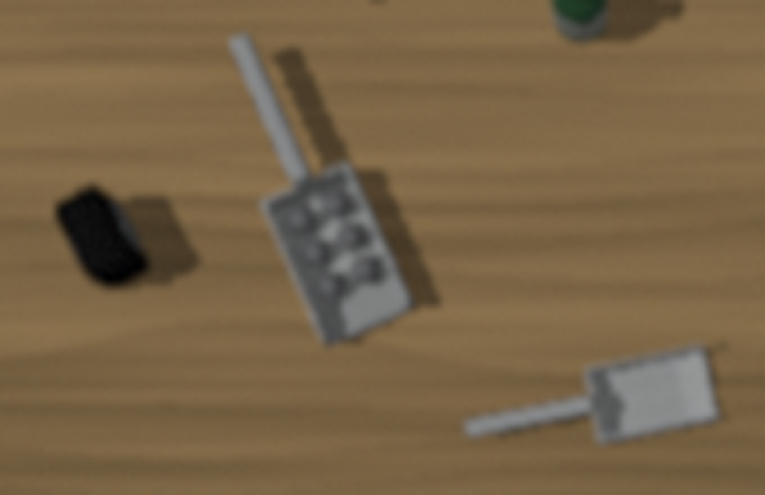

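The crop shows that the grey scoop with the nuts is the larger one (pan near 335,255, handle tip near 240,40). The empty grey scoop near (650,395) is clearly smaller. Next I plan the approach to the handle.

```bash
cat >> h.py <<'E'
from scipy.spatial.transform import Rotation as R
def pose():
    s=state(); q=s["tool_rot"]; return np.array(s["tool_pos"]),R.from_quat([q[1],q[2],q[3],q[0]]),s
def plan(xyz,yaw,n,turn_dir=0):
    "rows for straight-line move to xyz (m) with tool x at world yaw (deg)"
    p,r,s=pose(); M=r.as_matrix(); y0=np.degrees(np.arctan2(M[1,0],M[0,0])); d=(yaw-y0+180)%360-180
    if turn_dir*d<0: d+=360*np.sign(turn_dir)
    step=(np.array(xyz)-p)/n*1000; out=[]
    for i in range(n):
        a=np.radians(y0+d*i/n); ex=np.array([np.cos(a),np.sin(a)]); ey=np.array([np.sin(a),-np.cos(a)])
        out.append([int(round(step[:2]@ex)),int(round(step[:2]@ey)),int(round(-step[2])),round(-d/n,1)])
    print("t",round(s["time"],1),"pos",p.round(4),"yaw",round(y0,1),"tilt z",M[:,2].round(3),"F",np.round(s["contact_force"],1),"w",round(s["gripper_width"],3),"j",np.round(s["joint_pos"],2))
    for k in range(0,n,8): print(out[k:k+8])
E
python3 -c "
from h import *
plan([.554,.267,.12],25,17)"
```

```text
t 0.8 pos [0.1454 0.6078 0.2313] yaw 166.5 tilt z [-0. -0. -1.] F [-0.6  1.2  0.9] w 0.998 j [ 1.22  0.05  1.61  0.    1.48 -0.12]
[[-28, -14, 7, np.float64(8.3)], [-30, -10, 7, np.float64(8.3)], [-31, -5, 7, np.float64(8.3)], [-31, -1, 7, np.float64(8.3)], [-31, 4, 7, np.float64(8.3)], [-30, 8, 7, np.float64(8.3)], [-29, 13, 7, np.float64(8.3)], [-27, 17, 7, np.float64(8.3)]]
[[-24, 20, 7, np.float64(8.3)], [-21, 23, 7, np.float64(8.3)], [-17, 26, 7, np.float64(8.3)], [-13, 28, 7, np.float64(8.3)], [-9, 30, 7, np.float64(8.3)], [-4, 31, 7, np.float64(8.3)], [0, 31, 7, np.float64(8.3)], [5, 31, 7, np.float64(8.3)]]
[[9, 30, 7, np.float64(8.3)]]
```

Call:
step_arm(
  steps=[
    [-28,-14,7,8.3],
    [-30,-10,7,8.3],
    [-31,-5,7,8.3],
    [-31,-1,7,8.3],
    [-31,4,7,8.3],
    [-30,8,7,8.3],
    [-29,13,7,8.3],
    [-27,17,7,8.3],
  ],
  claw=100,
)

```text
time: 1.6
tool_pos: [0.3403, 0.4421, 0.1757]
tool_rot: [-0.001, 0.655, 0.755, 0.003]
contact_force: [0.9, 0.3, -0.5]
gripper_width: 0.999
```

Call:
step_arm(
  steps=[
    [-24,20,7,8.3],
    [-21,23,7,8.3],
    [-17,26,7,8.3],
    [-13,28,7,8.3],
    [-9,30,7,8.3],
    [-4,31,7,8.3],
    [0,31,7,8.3],
    [5,31,7,8.3],
  ],
)

```text
time: 2.4
tool_pos: [0.5315, 0.2657, 0.1186]
tool_rot: [-0.003, 0.967, 0.253, 0.004]
contact_force: [1.0, 0.5, -0.2]
gripper_width: 0.998
```

```bash
python3 -c "
from h import *
plan([.554,.267,.12],25,4)"
```

```text
t 2.4 pos [0.5315 0.2657 0.1186] yaw 29.3 tilt z [ 0.006  0.008 -1.   ] F [ 1.   0.5 -0.2] w 0.998 j [0.34 0.07 1.79 0.01 1.27 1.39]
[[5, 2, 0, np.float64(1.1)], [5, 2, 0, np.float64(1.1)], [5, 2, 0, np.float64(1.1)], [5, 2, 0, np.float64(1.1)]]
```

Call:
step_arm(
  steps=[
    [11,4,12,4.3],
    [10,4,30,0],
    [0,0,28,0],
    [0,0,15,0],
    [0,0,0,0],
  ],
)

```text
time: 2.9
tool_pos: [0.5601, 0.2651, 0.0321]
tool_rot: [-0.003, 0.978, 0.21, 0.006]
contact_force: [-0.9, 0.3, 1.1]
gripper_width: 1.002
```

```bash
python3 - <<'E'
from h import *
plan([.554,.267,.023],25,2)
im,d=grab_frame("top"); W=cloud("top",d); np.savez("t1.npz",im=im,W=W)
im2,d2=grab_frame("scene")
a=cv2.resize(im[145:235,200:290],(400,400),interpolation=cv2.INTER_CUBIC); b=cv2.resize(im2[120:220,290:420],(520,400),interpolation=cv2.INTER_CUBIC)
cv2.imwrite("pics/g1.png",np.hstack([a,b])[...,::-1][:, :800])
print(proj("top",[[.554,.267,.05],state()["tool_pos"]]))
E
```

```text
t 2.9 pos [0.5601 0.2651 0.0321] yaw 24.3 tilt z [ 0.01   0.008 -1.   ] F [-0.9  0.3  1.1] w 1.002 j [0.32 0.23 1.77 0.01 1.13 1.46]
[[-2, -2, 5, np.float64(-0.4)], [-2, -2, 5, np.float64(-0.4)]]
[[232.62484026 180.61939438]
 [233.92865728 179.24030981]]
```

View pics/g1.png

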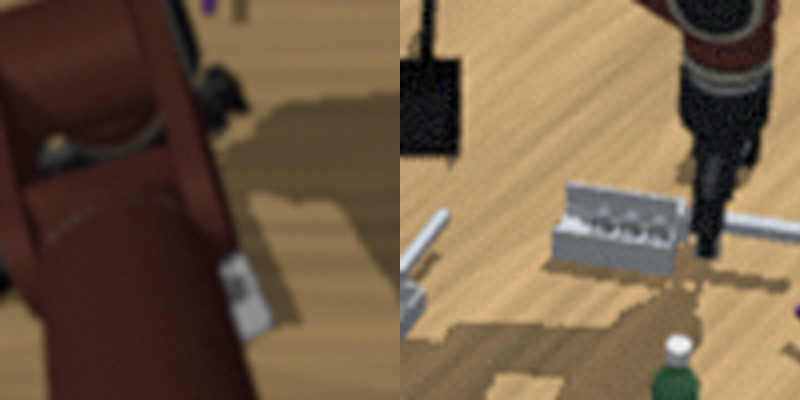

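The right half shows the fingers astride the handle just behind the pan, at about (705,230) in the crop, with all the nuts still in the pan. I centre, lower and grip.

Call:
step_arm(
  steps=[
    [0,-4,5,0],
    [0,0,5,0],
    [0,0,0,0],
  ],
)

```text
time: 3.3
tool_pos: [0.5622, 0.2714, 0.0285]
tool_rot: [-0.004, 0.977, 0.211, 0.011]
contact_force: [0.2, 0.3, -0.7]
gripper_width: 0.999
```

Call:
step_arm(
  steps=[
    [0,0,0,0],
    [0,0,0,0],
    [0,0,0,0],
    [0,0,0,0],
    [0,0,0,0],
    [0,0,0,0],
    [0,0,0,0],
    [0,0,0,0],
  ],
  claw=0,
)

```text
time: 4.1
tool_pos: [0.5631, 0.272, 0.0306]
tool_rot: [-0.004, 0.977, 0.211, 0.013]
contact_force: [0.1, 0.7, 0.5]
gripper_width: 0.151
```

```bash
python3 -c "
from h import *
plan([.554,.267,.023],25,2)"
```

```text
t 4.1 pos [0.5631 0.272  0.0306] yaw 24.4 tilt z [ 0.023  0.013 -1.   ] F [0.1 0.7 0.5] w 0.151 j [0.33 0.24 1.77 0.01 1.11 1.47]
[[-5, 0, 4, np.float64(-0.3)], [-5, 0, 4, np.float64(-0.3)]]
```

The grip is at the handle's top edge, so I regrip lower.

Call:
step_arm(
  steps=[
    [0,0,0,0],
    [0,0,0,0],
    [-2,0,8,0],
    [0,0,6,0],
    [0,0,2,0],
  ],
  claw=50,
)

```text
time: 4.6
tool_pos: [0.5616, 0.2712, 0.0132]
tool_rot: [-0.004, 0.977, 0.211, 0.013]
contact_force: [-0.5, 0.3, 0.3]
gripper_width: 0.499
```

Call:
step_arm(
  steps=[
    [0,0,1,0],
    [0,0,1,0],
    [0,0,0,0],
    [0,0,0,0],
    [0,0,0,0],
  ],
  claw=0,
)

```text
time: 5.1
tool_pos: [0.561, 0.271, 0.01]
tool_rot: [-0.004, 0.977, 0.211, 0.012]
contact_force: [-0.4, 1.3, -0.5]
gripper_width: 0.152
```

```bash
python3 -c "
from h import *
plan([.554,.267,.023],25,2)"
```

```text
t 5.1 pos [0.561 0.271 0.01 ] yaw 24.4 tilt z [ 0.022  0.013 -1.   ] F [-0.4  1.3 -0.5] w 0.152 j [0.33 0.26 1.78 0.01 1.08 1.47]
[[-4, 0, -6, np.float64(-0.3)], [-4, 0, -6, np.float64(-0.3)]]
```

Call:
step_arm(
  steps=[
    [0,0,0,0],
    [0,0,0,0],
    [0,0,-10,0],
    [0,0,-2,0],
  ],
  claw=40,
)

```text
time: 5.5
tool_pos: [0.5609, 0.2709, 0.0229]
tool_rot: [-0.004, 0.977, 0.211, 0.012]
contact_force: [-0.4, -1.2, 0.8]
gripper_width: 0.403
```

Call:
step_arm(
  steps=[
    [0,0,0,0],
    [0,0,0,0],
    [0,0,0,0],
    [0,0,0,0],
  ],
  claw=0,
)

```text
time: 5.9
tool_pos: [0.5616, 0.2712, 0.0242]
tool_rot: [-0.004, 0.977, 0.211, 0.013]
contact_force: [-0.1, 0.7, 1.0]
gripper_width: 0.151
```

Good grip height. I lift gently.

Call:
step_arm(
  steps=[
    [0,0,-10,0],
    [0,0,-15,0],
    [0,0,-20,0],
    [0,0,-25,0],
    [0,0,-25,0],
    [0,0,-15,0],
    [0,0,0,0],
  ],
)

```text
time: 6.6
tool_pos: [0.5566, 0.2688, 0.1391]
tool_rot: [-0.004, 0.977, 0.211, 0.011]
contact_force: [-0.4, 0.3, -3.6]
gripper_width: 0.152
```

```bash
python3 - <<'E'
from h import *
plan([.523,-.125,.24],82.3,12)
im2,d2=grab_frame("scene"); W=cloud("scene",d2); np.savez("s2.npz",im=im2,W=W)
cv2.imwrite("pics/g2.png",cv2.resize(im2[60:220,280:440],(600,600),interpolation=cv2.INTER_CUBIC)[...,::-1])
E
```

```text
t 6.6 pos [0.5566 0.2688 0.1391] yaw 24.4 tilt z [ 0.02   0.012 -1.   ] F [-0.4  0.3 -3.6] w 0.152 j [0.33 0.09 1.73 0.01 1.3  1.47]
[[-16, 29, -8, np.float64(-4.8)], [-18, 27, -8, np.float64(-4.8)], [-21, 26, -8, np.float64(-4.8)], [-23, 24, -8, np.float64(-4.8)], [-25, 22, -8, np.float64(-4.8)], [-26, 20, -8, np.float64(-4.8)], [-28, 17, -8, np.float64(-4.8)], [-29, 15, -8, np.float64(-4.8)]]
[[-31, 12, -8, np.float64(-4.8)], [-31, 10, -8, np.float64(-4.8)], [-32, 7, -8, np.float64(-4.8)], [-33, 4, -8, np.float64(-4.8)]]
```

View pics/g2.png

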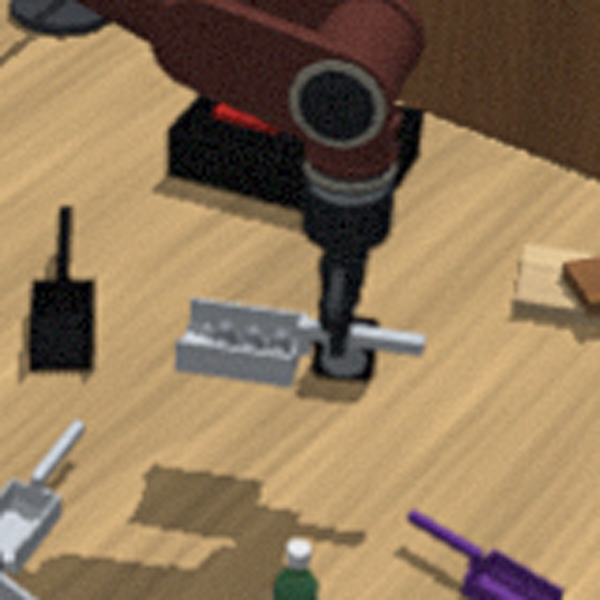

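The scoop hangs level and holds its nuts (load about 3.6 N). I carry it over the drawer with the handle pointing along cabinet +y and the nose towards -y.

Call:
step_arm(
  steps=[
    [-5,9,-6,-2],
    [-13,24,-6,-4],
    [-18,29,-8,-4.8],
    [-20,27,-8,-4.8],
    [-22,25,-8,-4.8],
    [-24,23,-8,-4.8],
    [-26,21,-8,-4.8],
    [-27,18,-8,-4.8],
  ],
)

```text
time: 7.45
tool_pos: [0.5419, 0.0256, 0.1808]
tool_rot: [-0.007, 0.862, 0.508, 0.0]
contact_force: [0.1, 0.7, -2.7]
gripper_width: 0.153
```

```bash
python3 -c "
from h import *
plan([.524,-.121,.2],82.3,8)"
```

```text
t 7.5 pos [0.5419 0.0256 0.1808] yaw 61.0 tilt z [-0.007  0.012 -1.   ] F [ 0.1  0.7 -2.7] w 0.153 j [-0.1  -0.1   1.85  0.01  1.4   0.41]
[[-17, 7, -2, np.float64(-2.7)], [-17, 6, -2, np.float64(-2.7)], [-18, 5, -2, np.float64(-2.7)], [-18, 4, -2, np.float64(-2.7)], [-18, 4, -2, np.float64(-2.7)], [-18, 3, -2, np.float64(-2.7)], [-18, 2, -2, np.float64(-2.7)], [-18, 1, -2, np.float64(-2.7)]]
```

Call:
step_arm(
  steps=[
    [-22,8,-2,-3.5],
    [-22,7,-2,-3.5],
    [-22,6,-2,-3.5],
    [-20,4,-2,-3.5],
    [-18,3,-2,-3],
    [-15,2,-2,-3],
    [-10,1,-2,0],
    [0,0,0,0],
  ],
)

```text
time: 8.25
tool_pos: [0.5182, -0.1134, 0.1794]
tool_rot: [-0.018, 0.758, 0.652, -0.004]
contact_force: [0.5, 0.3, -2.7]
gripper_width: 0.152
```

```bash
python3 - <<'E'
from h import *
plan([.524,-.121,.2],82.3,2)
im,d=grab_frame("top"); W=cloud("top",d); im2,d2=grab_frame("scene"); W2=cloud("scene",d2); np.savez("s3.npz",im=im,W=W,im2=im2,W2=W2)
a=cv2.resize(im[90:230,310:450],(400,400),interpolation=cv2.INTER_CUBIC);b=cv2.resize(im2[130:330,190:390],(400,400),interpolation=cv2.INTER_CUBIC)
cv2.imwrite("pics/g3.png",np.hstack([a,b])[...,::-1])
E
```

```text
t 8.2 pos [ 0.5182 -0.1134  0.1794] yaw 81.4 tilt z [-0.031  0.022 -0.999] F [ 0.5  0.3 -2.7] w 0.152 j [-0.36 -0.11  1.86  0.01  1.43 -0.21]
[[-3, 3, -10, np.float64(-0.4)], [-3, 3, -10, np.float64(-0.4)]]
```

View pics/g3.png

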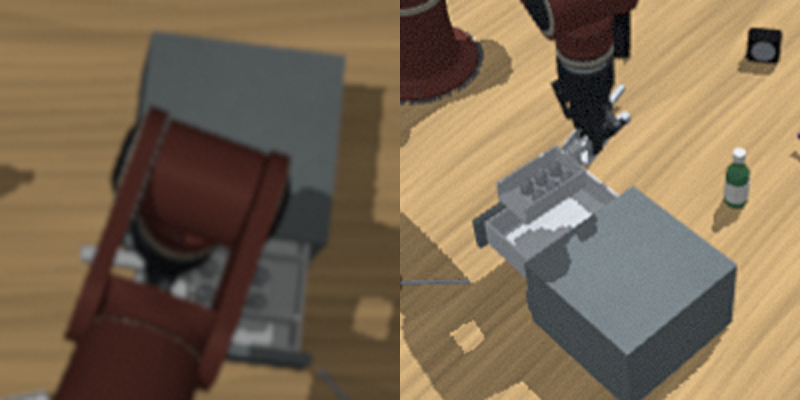

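The pan with its nuts is over the drawer's tray, with nose to the right in the top view (about 295,290), and the tray walls are visible below. I measure pan and drawer in the depth data.

```bash
python3 - <<'E'
from h import *
z=np.load("s3.npz")
C=np.array([.515,-.188]); ex=np.array([.991,-.134]); ey=np.array([.134,.991])
for k in("W","W2"):
    p=z[k].reshape(-1,3); p=p[np.isfinite(p).all(1)]
    q=(p[:,:2]-C); X=q@ex; Y=q@ey; Z=p[:,2]
    m=(abs(X)<.08)&(Y<.03)&(Y>-.16)&(Z>.14)&(Z<.205)
    print(k,m.sum(),"pan X",np.percentile(X[m],[1,5,50,95,99]).round(3),"Y",np.percentile(Y[m],[1,5,50,95]).round(3),"Z",np.percentile(Z[m],[1,5,50,95,99]).round(3))
    for a,b in((-.08,-.05),(-.05,-.02),(-.02,.01)):
        n=m&(Y>a)&(Y<b); 
        if n.sum()>10: print("  Y",a,b,"X",np.percentile(X[n],[2,98]).round(3),"Z",np.percentile(Z[n],[2,50,98]).round(3))
    m=(abs(X)<.12)&(Y<-.07)&(Y>-.12)&(Z>.10)&(Z<.113); print(" rim right",m.sum(),np.percentile(Y[m],[3,50,97]).round(3) if m.sum() else 0, np.percentile(X[m],[3,97]).round(3))
    m=(abs(Y)<.06)&(X<-.04)&(X>-.12)&(Z>.112)&(Z<.119); print(" panel top",m.sum(),np.percentile(X[m],[3,50,97]).round(3) if m.sum() else 0)
    m=(abs(Y)<.09)&(X>0)&(X<.12)&(Z>.126)&(Z<.134); print(" roof edge",m.sum(),np.percentile(X[m],[1,3]).round(3) if m.sum() else 0)
E
```

```text
W 553 pan X [-0.04  -0.039 -0.006  0.022  0.024] Y [-0.066 -0.064 -0.037  0.025] Z [0.154 0.157 0.167 0.191 0.194]
  Y -0.08 -0.05 X [-0.04   0.023] Z [0.157 0.165 0.192]
  Y -0.05 -0.02 X [-0.04   0.024] Z [0.156 0.169 0.194]
  Y -0.02 0.01 X [-0.039  0.023] Z [0.153 0.164 0.191]
 rim right 74 [-0.094 -0.082 -0.072] [-0.068  0.053]
 panel top 56 [-0.069 -0.063 -0.054]
 roof edge 266 [0.053 0.054]
W2 888 pan X [-0.04  -0.039 -0.014  0.025  0.027] Y [-0.066 -0.063 -0.021  0.023] Z [0.154 0.157 0.171 0.188 0.191]
  Y -0.08 -0.05 X [-0.041  0.024] Z [0.156 0.166 0.191]
  Y -0.05 -0.02 X [-0.039  0.025] Z [0.157 0.172 0.19 ]
  Y -0.02 0.01 X [-0.039  0.027] Z [0.155 0.173 0.189]
 rim right 149 [-0.1   -0.084 -0.073] [-0.062  0.109]
 panel top 21 [-0.071 -0.059 -0.053]
 roof edge 1152 [0.052 0.054]
```

Call:
step_arm(
  steps=[
    [-4,0,6,0],
    [-4,0,12,0],
    [-2,0,15,0],
    [0,0,15,0],
    [0,0,10,0],
    [0,0,5,0],
    [0,0,0,0],
  ],
)

```text
time: 9.05
tool_pos: [0.5127, -0.1181, 0.1075]
tool_rot: [-0.021, 0.757, 0.654, -0.005]
contact_force: [0.2, -0.2, -4.2]
gripper_width: 0.153
```

```bash
cat >> h.py <<'E'
C=np.array([.515,-.188]); EX=np.array([.991,-.134]); EY=np.array([.134,.991])
def dl():
    p,r,s=pose(); q=p[:2]-C; print("drawer X,Y,z",(q@EX).round(4),(q@EY).round(4),p[2].round(4),"t",round(s["time"],2),"tilt",r.as_matrix()[:,2].round(3),"F",np.round(s["contact_force"],1),"w",round(s["gripper_width"],3))
E
python3 -c "
from h import *
dl()"
```

```text
drawer X,Y,z -0.0116 0.069 0.1075 t 9.05 tilt [-0.036  0.026 -0.999] F [ 0.2 -0.2 -4.2] w 0.153
```

Call:
step_arm(
  steps=[
    [-5,0,0,0],
    [-6,0,0,0],
    [-4,0,0,0],
  ],
)

```text
time: 9.35
tool_pos: [0.5118, -0.1269, 0.1086]
tool_rot: [-0.027, 0.756, 0.654, 0.001]
contact_force: [2.4, 22.5, 4.1]
gripper_width: 0.152
```

```bash
python3 -c "
from h import *
dl()"
```

```text
drawer X,Y,z -0.0113 0.0602 0.1086 t 9.35 tilt [-0.033  0.042 -0.999] F [ 2.4 22.5  4.1] w 0.152
```

Call:
step_arm(
  steps=[
    [-8,0,-2,0],
    [-8,0,-3,0],
    [-8,0,-3,0],
  ],
)

```text
time: 9.65
tool_pos: [0.5119, -0.1281, 0.1187]
tool_rot: [-0.046, 0.754, 0.655, 0.022]
contact_force: [2.3, 26.5, 0.5]
gripper_width: 0.148
```

```bash
python3 -c "
from h import *
dl()"
```

```text
drawer X,Y,z -0.0111 0.059 0.1187 t 9.65 tilt [-0.027  0.099 -0.995] F [ 2.3 26.5  0.5] w 0.148
```

Pushing the nose against the drawer's side wall tips the tool a little every row (tilt 0.026 to 0.099), and in the right direction. I carry on in small portions.

Call:
step_arm(
  steps=[
    [-8,0,-4,0],
    [-8,0,-4,0],
    [-8,0,-4,0],
    [-8,0,-4,0],
    [-8,0,-4,0],
    [-8,0,-4,0],
  ],
)

```text
time: 10.25
tool_pos: [0.5118, -0.1367, 0.1449]
tool_rot: [-0.081, 0.747, 0.657, 0.061]
contact_force: [3.1, 24.7, 4.9]
gripper_width: 0.152
```

```bash
python3 -c "
from h import *
dl()
im2,d2=grab_frame('scene')
cv2.imwrite('pics/g4.png',cv2.resize(im2[130:280,210:360],(600,600),interpolation=cv2.INTER_CUBIC)[...,::-1])"
```

```text
drawer X,Y,z -0.01 0.0504 0.1449 t 10.25 tilt [-0.016  0.201 -0.979] F [ 3.1 24.7  4.9] w 0.152
```

View pics/g4.png

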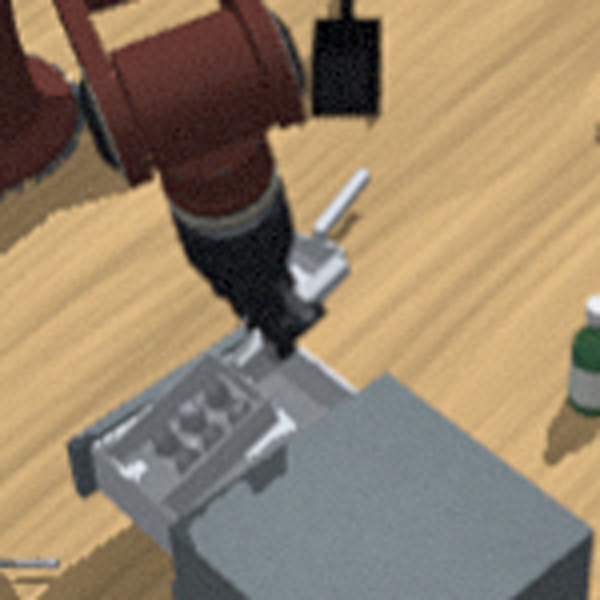

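The scene shows the tool leaning about 12 degrees, the nose low against the drawer's right wall (about 110,460) and all nuts still in the pan. I continue, lowering the lip.

Call:
step_arm(
  steps=[
    [-9,0,-3,0],
    [-9,0,-2,0],
    [-9,0,-3,0],
    [-9,0,-2,0],
    [-9,0,-3,0],
    [-9,0,-2,0],
  ],
)

```text
time: 10.9
tool_pos: [0.5169, -0.1526, 0.1694]
tool_rot: [-0.111, 0.736, 0.66, 0.104]
contact_force: [1.8, 18.2, 7.7]
gripper_width: 0.148
```

```bash
cat >> h.py <<'E'
from scipy.optimize import brentq
def lip(wall=-.081):
    p,r,s=pose(); g=p-.019*r.as_matrix()[:,2]; Y=(g[:2]-C)@EY
    th=brentq(lambda t:wall+.140*np.cos(t)-.035*np.sin(t)-Y,-.3,1.4); print("grip Y,z",Y.round(4),g[2].round(4),"theta",np.degrees(th).round(1),"tooltilt",np.degrees(np.arctan2(np.hypot(*r.as_matrix()[:2,2]),-r.as_matrix()[2,2])).round(1),"lip z",(g[2]-.14*np.sin(th)-.035*np.cos(th)).round(4))
E
python3 -c "
from h import *
dl();lip()"
```

```text
drawer X,Y,z -0.0029 0.0353 0.1694 t 10.9 tilt [ 0.007  0.3   -0.954] F [ 1.8 18.2  7.7] w 0.148
grip Y,z 0.0297 0.1875 theta 25.9 tooltilt 17.5 lip z 0.0949
```

Call:
step_arm(
  steps=[
    [-3,0,6,0],
    [-3,0,6,0],
    [-3,0,4,0],
  ],
)

```text
time: 11.2
tool_pos: [0.5225, -0.1502, 0.1654]
tool_rot: [-0.111, 0.733, 0.661, 0.115]
contact_force: [-1.0, 10.1, 9.2]
gripper_width: 0.154
```

```bash
python3 -c "
from h import *
dl();lip()"
```

```text
drawer X,Y,z 0.0024 0.0385 0.1654 t 11.2 tilt [ 0.021  0.314 -0.949] F [-1.  10.1  9.2] w 0.154
grip Y,z 0.0325 0.1835 theta 24.1 tooltilt 18.4 lip z 0.0944
```

```bash
python3 - <<'E'
from h import *
im2,d2=grab_frame("scene"); W2=cloud("scene",d2)
cv2.imwrite('pics/g5.png',cv2.resize(im2[160:280,210:360],(750,600),interpolation=cv2.INTER_CUBIC)[...,::-1])
E
```

```text
(no output)
```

View pics/g5.png

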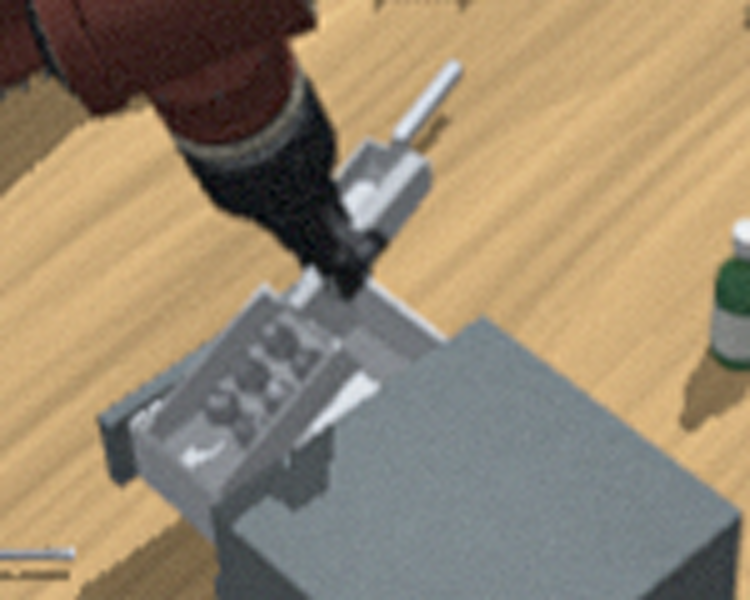

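```bash
python3 - <<'E'
from h import *
_,d2=grab_frame("scene"); W=cloud("scene",d2).reshape(-1,3); W=W[np.isfinite(W).all(1)]
q=W[:,:2]-C; X=q@EX; Y=q@EY; Z=W[:,2]
for y in np.arange(-.10,.03,.01):
    m=(abs(Y-y)<.005)&(X>-.05)&(X<.045)&(Z<.19)
    if m.sum()>5:
        t=m&(Z>np.percentile(Z[m],94)); print(y.round(3),m.sum(),"Zpct",np.percentile(Z[m],[3,50,97]).round(3),"X of top",X[t].mean().round(3), "Xr",np.percentile(X[m&(Z>.112)],[3,97]).round(3) if (m&(Z>.112)).sum()>3 else '')
E
```

```text
-0.1 129 Zpct [-0.004  0.002  0.112] X of top -0.044 Xr [-0.047 -0.041]
-0.09 142 Zpct [-0.003  0.004  0.117] X of top -0.045 Xr [-0.048 -0.019]
-0.08 259 Zpct [-0.002  0.087  0.118] X of top -0.023 Xr [-0.048  0.036]
-0.07 136 Zpct [-0.001  0.097  0.125] X of top 0.008 Xr [-0.047  0.037]
-0.06 127 Zpct [-0.001  0.1    0.128] X of top -0.003 Xr [-0.048  0.038]
-0.05 142 Zpct [0.098 0.115 0.135] X of top -0.012 Xr [-0.049  0.036]
-0.04 96 Zpct [0.103 0.121 0.141] X of top -0.006 Xr [-0.046  0.036]
-0.03 108 Zpct [0.109 0.124 0.144] X of top -0.009 Xr [-0.048  0.036]
-0.02 107 Zpct [0.109 0.131 0.148] X of top 0.009 Xr [-0.029  0.036]
-0.01 98 Zpct [0.118 0.134 0.154] X of top -0.005 Xr [-0.028  0.036]
-0.0 115 Zpct [0.117 0.14  0.175] X of top 0.002 Xr [-0.028  0.037]
0.01 123 Zpct [0.068 0.152 0.182] X of top 0.005 Xr [-0.027  0.037]
0.02 80 Zpct [0.069 0.143 0.188] X of top 0.002 Xr [-0.025  0.035]
```

Depth gives a scoop tilt of about 26 degrees. The high pan sides lean over the drawer's wall and wedge on its rim. I back off, lower the nose into the tray, then push on.

Call:
step_arm(
  steps=[
    [7,-3,2,0],
    [7,-3,2,0],
    [-2,0,8,0],
    [-2,0,8,0],
    [0,0,0,0],
  ],
)

```text
time: 11.8
tool_pos: [0.5188, -0.1356, 0.1511]
tool_rot: [-0.107, 0.733, 0.662, 0.114]
contact_force: [-0.3, 1.2, -3.1]
gripper_width: 0.149
```

```bash
python3 -c "
from h import *
dl()"
```

```text
drawer X,Y,z -0.0032 0.0524 0.1511 t 11.8 tilt [ 0.026  0.308 -0.951] F [-0.3  1.2 -3.1] w 0.149
```

Call:
step_arm(
  steps=[
    [-5,0,-1,0],
    [-8,0,-3,0],
    [-9,0,-3,0],
    [-9,0,-3,0],
    [-9,0,-3,0],
    [-9,0,-3,0],
  ],
)

```text
time: 12.4
tool_pos: [0.52, -0.163, 0.1633]
tool_rot: [-0.13, 0.726, 0.66, 0.144]
contact_force: [0.1, 13.4, 6.7]
gripper_width: 0.15
```

```bash
cat >> h.py <<'E'
def ang():
    "scoop tilt from its side wall's top edge, in the scene depth"
    _,d=grab_frame("scene"); W=cloud("scene",d).reshape(-1,3); W=W[np.isfinite(W).all(1)]
    q=W[:,:2]-C; X=q@EX; Y=q@EY; Z=W[:,2]; o=[]
    for y in np.arange(-.07,.0,.005):
        m=(abs(Y-y)<.003)&(X>-.04)&(X<.03)&(Z<.2)&(Z>.09)
        if m.sum()>5: o.append((y,np.percentile(Z[m],96)))
    o=np.array(o); print("edge",o.round(3).tolist()); print("theta",np.degrees(np.arctan(np.polyfit(*o.T,1)[0])).round(1))
E
python3 -c "
from h import *
dl();ang()"
```

```text
drawer X,Y,z 0.0016 0.0254 0.1633 t 12.4 tilt [ 0.037  0.379 -0.925] F [ 0.1 13.4  6.7] w 0.15
edge [[-0.07, 0.117], [-0.065, 0.116], [-0.06, 0.118], [-0.055, 0.119], [-0.05, 0.117], [-0.045, 0.121], [-0.04, 0.129], [-0.035, 0.13], [-0.03, 0.132], [-0.025, 0.137], [-0.02, 0.137], [-0.015, 0.138], [-0.01, 0.169], [-0.005, 0.183], [0.0, 0.187]]
theta 43.2
```

Call:
step_arm(
  steps=[
    [-9,0,-4,0],
    [-9,0,-4,0],
    [-9,0,-4,0],
    [-9,0,-4,0],
    [-9,0,-4,0],
    [-9,0,-4,0],
  ],
)

```text
time: 13.05
tool_pos: [0.5213, -0.2079, 0.1823]
tool_rot: [-0.145, 0.719, 0.659, 0.166]
contact_force: [-1.0, 8.1, 3.4]
gripper_width: 0.15
```

```bash
python3 -c "
from h import *
dl();ang()
im2,d2=grab_frame('scene')
cv2.imwrite('pics/g6.png',cv2.resize(im2[140:280,210:360],(643,600),interpolation=cv2.INTER_CUBIC)[...,::-1])"
```

```text
drawer X,Y,z 0.0089 -0.0189 0.1823 t 13.05 tilt [ 0.048  0.427 -0.903] F [-1.   8.1  3.4] w 0.15
edge [[-0.07, 0.118], [-0.065, 0.117], [-0.06, 0.119], [-0.055, 0.13], [-0.05, 0.137], [-0.045, 0.148], [-0.04, 0.187], [-0.035, 0.189], [-0.03, 0.183], [-0.025, 0.191], [-0.02, 0.17], [-0.015, 0.182], [-0.01, 0.189], [-0.005, 0.162], [0.0, 0.157]]
theta 42.5
```

View pics/g6.png

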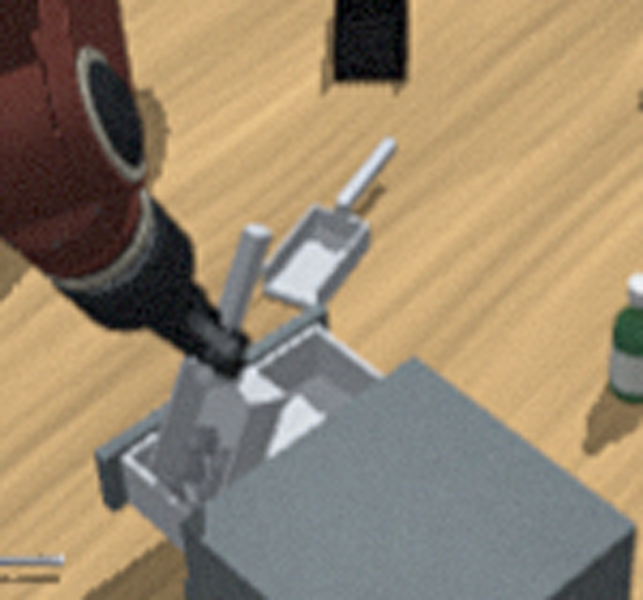

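The scoop now stands at about 55-60 degrees with the nuts gathered at its nose (about 190,470) inside the tray. I back off from the wall and raise it so they drop onto the tray floor.

Call:
step_arm(
  steps=[
    [8,-1,0,0],
    [9,-1,-1,0],
    [9,-1,-2,0],
    [9,-1,-2,0],
    [9,-1,-3,0],
    [9,0,-4,0],
    [5,0,-4,0],
    [0,0,0,0],
  ],
)

```text
time: 13.95
tool_pos: [0.5206, -0.1615, 0.2254]
tool_rot: [-0.139, 0.72, 0.66, 0.164]
contact_force: [0.0, -0.2, -1.4]
gripper_width: 0.152
```

```bash
python3 -c "
from h import *
dl()"
```

```text
drawer X,Y,z 0.002 0.027 0.2254 t 13.95 tilt [ 0.053  0.417 -0.907] F [ 0.  -0.2 -1.4] w 0.152
```

Call:
step_arm(
  steps=[
    [10,0,-20,0],
    [16,0,-30,0],
    [30,0,-25,0],
    [40,0,-10,0],
    [45,0,15,0],
    [45,0,15,0],
    [40,0,15,0],
    [35,0,10,0],
  ],
)

```text
time: 14.75
tool_pos: [0.5392, 0.0642, 0.3663]
tool_rot: [-0.141, 0.724, 0.655, 0.163]
contact_force: [0.9, 0.6, -1.5]
gripper_width: 0.152
```

```bash
python3 - <<'E'
from h import *
dl(); plan([.539,.209,.2],82.3,4)
im,d=grab_frame("top"); im2,d2=grab_frame("scene")
print([(np.round(b["box"]).tolist(),round(b["p"],2)) for b in boxes_of("top","nut0")],[(np.round(b["box"]).tolist(),round(b["p"],2)) for b in boxes_of("scene","nut0")])
a=cv2.resize(im[140:230,340:430],(400,400),interpolation=cv2.INTER_CUBIC);b=cv2.resize(im2[110:270,210:370],(400,400),interpolation=cv2.INTER_CUBIC)
cv2.imwrite("pics/g7.png",np.hstack([a,b])[...,::-1])
E
```

```text
drawer X,Y,z -0.0098 0.2532 0.3663 t 14.75 tilt [ 0.052  0.418 -0.907] F [ 0.9  0.6 -1.5] w 0.152
t 14.8 pos [0.5392 0.0642 0.3663] yaw 84.4 tilt z [ 0.052  0.418 -0.907] F [ 0.9  0.6 -1.5] w 0.152 j [-0.24 -0.22  1.69  0.44  1.71 -0.09]
[[36, -4, 42, np.float64(0.5)], [36, -4, 42, np.float64(0.5)], [36, -4, 42, np.float64(0.5)], [36, -5, 42, np.float64(0.5)]]
[([394.0, 192.0, 5.0, 8.0], 0.43), ([398.0, 183.0, 2.0, 7.0], 0.36), ([376.0, 169.0, 42.0, 44.0], 0.32), ([351.0, 101.0, 80.0, 108.0], 0.3)] [([232.0, 213.0, 128.0, 122.0], 0.48), ([257.0, 243.0, 6.0, 10.0], 0.45), ([309.0, 88.0, 35.0, 80.0], 0.18)]
```

View pics/g7.png

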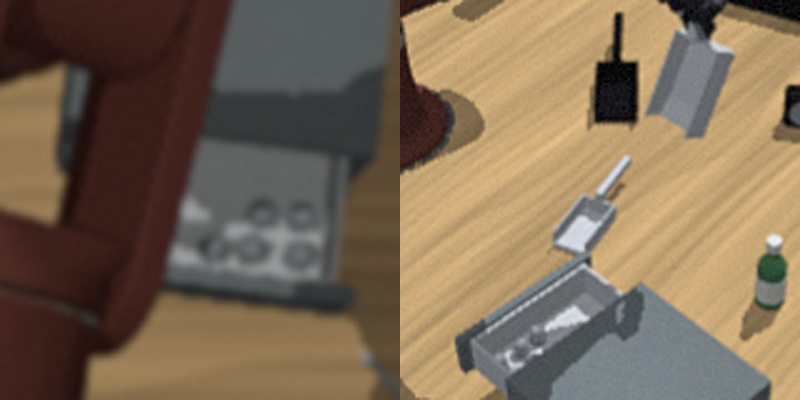

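The top crop shows five nuts in the tray at (262,213), (300,213), (213,248), (252,248) and (300,255). The sixth is probably hidden under the arm. The scoop is empty. Now I set it down.

```bash
cat >> h.py <<'E'
def plan3(d,n,yaw=None):
    "rows for world displacement d (mm) at the tilt as it stands"
    p,r,s=pose(); print((r.inv().apply(d)/n).round(1),"x",n,"| world x,y,z in tool axes:",r.inv().as_matrix().T.round(2).tolist())
def abs3(xyz,n): p,_,_=pose(); plan3((np.array(xyz)-p)*1000,n)
E
python3 -c "
from h import *
abs3([.527,.125,.165],6)"
```

```text
[-4.9 -3.4 34.7] x 6 | world x,y,z in tool axes: [[0.09, 0.99, 0.05], [0.9, -0.1, 0.42], [0.42, 0.01, -0.91]]
```

Call:
step_arm(
  steps=[
    [-4,-3,30,0],
    [-5,-4,38,0],
    [-5,-4,38,0],
    [-5,-3,38,0],
    [-5,-3,35,0],
    [-5,-3,25,0],
    [0,0,0,0],
  ],
)

```text
time: 15.65
tool_pos: [0.5278, 0.1139, 0.1591]
tool_rot: [-0.139, 0.729, 0.65, 0.161]
contact_force: [-0.5, 0.4, -2.4]
gripper_width: 0.154
```

```bash
python3 - <<'E'
from h import *
abs3([.527,.125,.12],6); dl()
# scoop tilt + lowest point from scene depth
_,d=grab_frame("scene"); W=cloud("scene",d).reshape(-1,3); W=W[np.isfinite(W).all(1)]
q=W[:,:2]-np.array([.520,.07]); X=q@EX; Y=q@EY; Z=W[:,2]
for z in np.arange(.01,.2,.015):
    m=(abs(Z-z)<.006)&(abs(X)<.045)&(Y>-.06)&(Y<.1)
    if m.sum()>5: print(z.round(3),m.sum(),"Y",np.percentile(Y[m],[3,50,97]).round(3),"X",np.percentile(X[m],[3,97]).round(3))
E
```

```text
[-1.  -0.4  6.7] x 6 | world x,y,z in tool axes: [[0.1, 0.99, 0.05], [0.9, -0.12, 0.41], [0.41, 0.01, -0.91]]
drawer X,Y,z -0.0278 0.3009 0.1591 t 15.65 tilt [ 0.054  0.411 -0.91 ] F [-0.5  0.4 -2.4] w 0.154
0.01 26 Y [-0.038  0.017  0.087] X [-0.035  0.035]
0.055 76 Y [-0.01   0.007  0.017] X [-0.028  0.037]
0.07 106 Y [-0.016  0.016  0.028] X [-0.028  0.038]
0.085 97 Y [-0.005  0.027  0.038] X [-0.029  0.037]
0.1 96 Y [0.003 0.036 0.047] X [-0.027  0.037]
0.115 93 Y [0.012 0.045 0.056] X [-0.028  0.037]
0.13 54 Y [0.02  0.039 0.064] X [-0.029  0.037]
0.145 44 Y [0.029 0.039 0.054] X [-0.028  0.037]
0.16 21 Y [0.022 0.026 0.041] X [-0.003  0.018]
0.175 19 Y [0.022 0.027 0.041] X [-0.008  0.024]
0.19 8 Y [0.013 0.015 0.021] X [-0.01   0.023]
```

Call:
step_arm(
  steps=[
    [-4,0,9,0],
    [-4,0,9,0],
    [-4,0,9,0],
    [-4,0,9,0],
    [-3,0,6,0],
  ],
)

```text
time: 16.2
tool_pos: [0.5354, 0.11, 0.1191]
tool_rot: [-0.132, 0.73, 0.65, 0.166]
contact_force: [0.3, 0.2, -2.0]
gripper_width: 0.154
```

Call:
step_arm(
  steps=[
    [8,0,10,0],
    [8,0,10,0],
    [8,0,10,0],
  ],
)

```text
time: 16.5
tool_pos: [0.5427, 0.1449, 0.1052]
tool_rot: [-0.132, 0.73, 0.649, 0.167]
contact_force: [-1.9, -2.7, 4.4]
gripper_width: 0.15
```

```bash
cat >> h.py <<'E'
def ang2(zs=np.arange(.025,.15,.01)):
    _,d=grab_frame("scene"); W=cloud("scene",d).reshape(-1,3); W=W[np.isfinite(W).all(1)]
    q=W[:,:2]-np.array([.520,.07]); X=q@EX; Y=q@EY; Z=W[:,2]; o=[]
    for y in np.arange(-.06,.16,.01):
        m=(abs(Y-y)<.004)&(abs(X)<.04)&(Z>.015)&(Z<.16)
        if m.sum()>4: o.append([round(float(v),3) for v in (y,*np.percentile(Z[m],[3,50,97]))])
    print("y zlo zmed zhi",o)
E
python3 -c "
from h import *
abs3([.527,.125,.12],6); dl(); ang2()"
```

```text
[-2.2 -2.1 -3.8] x 6 | world x,y,z in tool axes: [[0.1, 0.99, 0.07], [0.9, -0.12, 0.41], [0.42, 0.03, -0.91]]
drawer X,Y,z -0.0172 0.3336 0.1052 t 16.5 tilt [ 0.074  0.41  -0.909] F [-1.9 -2.7  4.4] w 0.15
y zlo zmed zhi [[-0.01, 0.019, 0.027, 0.033], [0.0, 0.015, 0.028, 0.042], [0.01, 0.015, 0.027, 0.043], [0.02, 0.015, 0.023, 0.058], [0.03, 0.016, 0.025, 0.068], [0.04, 0.025, 0.036, 0.156], [0.05, 0.034, 0.051, 0.153], [0.06, 0.045, 0.08, 0.153], [0.07, 0.053, 0.064, 0.113], [0.08, 0.06, 0.067, 0.081], [0.09, 0.101, 0.15, 0.158], [0.1, 0.144, 0.155, 0.159]]
```

Call:
step_arm(
  steps=[
    [6,-1,11,0],
    [6,-1,11,0],
    [5,-1,11,0],
    [4,-1,11,0],
  ],
)

```text
time: 16.95
tool_pos: [0.5487, 0.1868, 0.0781]
tool_rot: [-0.128, 0.729, 0.651, 0.171]
contact_force: [-0.1, -1.3, 3.6]
gripper_width: 0.149
```

```bash
python3 -c "
from h import *
dl(); ang2()"
```

```text
drawer X,Y,z -0.0168 0.3759 0.0781 t 16.95 tilt [ 0.082  0.41  -0.908] F [-0.1 -1.3  3.6] w 0.149
y zlo zmed zhi [[0.01, 0.017, 0.028, 0.034], [0.02, 0.016, 0.032, 0.044], [0.03, 0.016, 0.024, 0.046], [0.04, 0.016, 0.022, 0.049], [0.05, 0.016, 0.022, 0.052], [0.06, 0.019, 0.027, 0.119], [0.07, 0.024, 0.037, 0.153], [0.08, 0.027, 0.037, 0.137], [0.09, 0.032, 0.074, 0.126], [0.1, 0.039, 0.057, 0.128], [0.11, 0.04, 0.078, 0.092], [0.14, 0.111, 0.114, 0.118], [0.15, 0.107, 0.117, 0.121]]
```

Call:
step_arm(
  steps=[
    [1,-1,10,0],
    [0,-1,10,0],
    [0,-1,10,0],
    [-1,-1,10,0],
    [-2,0,10,0],
  ],
)

```text
time: 17.5
tool_pos: [0.5545, 0.2138, 0.0363]
tool_rot: [-0.129, 0.728, 0.649, 0.18]
contact_force: [-0.1, 1.5, 4.8]
gripper_width: 0.148
```

```bash
python3 -c "
from h import *
dl(); ang2()"
```

```text
drawer X,Y,z -0.0147 0.4035 0.0363 t 17.5 tilt [ 0.094  0.422 -0.902] F [-0.1  1.5  4.8] w 0.148
y zlo zmed zhi [[0.02, 0.016, 0.026, 0.033], [0.03, 0.016, 0.027, 0.037], [0.04, 0.018, 0.027, 0.034], [0.05, 0.02, 0.149, 0.159], [0.06, 0.019, 0.087, 0.156], [0.07, 0.019, 0.031, 0.145], [0.08, 0.016, 0.032, 0.125], [0.09, 0.018, 0.113, 0.134], [0.1, 0.019, 0.092, 0.107], [0.11, 0.019, 0.037, 0.097], [0.12, 0.026, 0.058, 0.091], [0.13, 0.032, 0.052, 0.087]]
```

Call:
step_arm(
  steps=[
    [-3,0,7,0],
    [-2,0,6,0],
    [0,0,0,0],
  ],
)

```text
time: 17.85
tool_pos: [0.5575, 0.2183, 0.0262]
tool_rot: [-0.132, 0.727, 0.649, 0.183]
contact_force: [-0.4, -1.4, -1.1]
gripper_width: 0.154
```

Call:
step_arm(
  steps=[
    [0,0,0,0],
    [0,0,0,0],
    [0,0,0,0],
    [0,0,0,0],
    [0,0,0,0],
    [0,0,0,0],
  ],
  claw=60,
)

```text
time: 18.45
tool_pos: [0.5551, 0.2179, 0.0232]
tool_rot: [-0.133, 0.727, 0.648, 0.181]
contact_force: [-0.1, 0.2, -0.4]
gripper_width: 0.598
```

```bash
python3 -c "
from h import *
dl(); ang2(); plan3([0,-20,100],6); pose()[2]; print(state()['joint_pos'].round(2))"
```

```text
drawer X,Y,z -0.0146 0.4076 0.0232 t 18.45 tilt [ 0.091  0.429 -0.899] F [-0.1  0.2 -0.4] w 0.598
y zlo zmed zhi [[0.02, 0.02, 0.023, 0.031], [0.03, 0.018, 0.023, 0.031], [0.04, 0.019, 0.026, 0.129], [0.05, 0.02, 0.146, 0.159], [0.06, 0.02, 0.133, 0.154], [0.07, 0.018, 0.032, 0.142], [0.08, 0.017, 0.024, 0.034], [0.09, 0.017, 0.105, 0.119], [0.1, 0.022, 0.042, 0.103], [0.11, 0.017, 0.031, 0.101], [0.12, 0.016, 0.032, 0.087], [0.13, 0.025, 0.041, 0.074], [0.14, 0.021, 0.029, 0.036]]
[  4.3   1.1 -16.4] x 6 | world x,y,z in tool axes: [[0.09, 0.99, 0.09], [0.89, -0.12, 0.43], [0.44, 0.04, -0.9]]
[ 0.04  0.12  1.97  0.53  1.   -0.12]
```

The scoop is released and flat (its side wall is level at about 0.032 m). I withdraw along the tool axis.

Call:
step_arm(
  steps=[
    [0,0,-20,0],
    [0,0,-30,0],
    [0,0,-35,0],
    [5,0,-35,0],
    [10,0,-35,0],
  ],
)

```text
time: 19.0
tool_pos: [0.5369, 0.1636, 0.1655]
tool_rot: [-0.138, 0.728, 0.648, 0.175]
contact_force: [0.6, 0.1, -0.0]
gripper_width: 0.602
```

Call:
step_arm(
  steps=[
    [-5,-15,-10,8.5],
    [-20,-20,-5,8.5],
    [-25,-20,0,8.5],
    [-30,-12,0,8.5],
    [-35,-5,0,8.5],
  ],
  claw=0,
)

```text
time: 19.5
tool_pos: [0.4201, 0.0913, 0.1485]
tool_rot: [-0.189, 0.916, 0.333, 0.121]
contact_force: [-0.4, -0.8, 1.0]
gripper_width: 0.004
```

```bash
python3 - <<'E'
from h import *
dl(); plan([.40,-.172,.19],-7,6); abs3([.40,-.172,.19],6)
im,d=grab_frame("top"); W=cloud("top",d); im2,d2=grab_frame("scene"); W2=cloud("scene",d2)
for w in (W,W2):
    p=w.reshape(-1,3); p=p[np.isfinite(p).all(1)]; q=p[:,:2]-C; X=q@EX; Y=q@EY; Z=p[:,2]
    m=(abs(Y)<.08)&(X<-.03)&(X>-.12)&(Z>.112)&(Z<.119); print("panel top",m.sum(),np.percentile(X[m],[3,50,97]).round(3) if m.sum() else 0)
a=cv2.resize(im[140:230,340:430],(400,400),interpolation=cv2.INTER_CUBIC);b=cv2.resize(im2[110:270,230:390],(400,400),interpolation=cv2.INTER_CUBIC)
cv2.imwrite("pics/g8.png",np.hstack([a,b])[...,::-1])
E
```

```text
drawer X,Y,z -0.1315 0.264 0.1485 t 19.5 tilt [ 0.095  0.427 -0.899] F [-0.4 -0.8  1. ] w 0.004
t 19.5 pos [0.4201 0.0913 0.1485] yaw 37.0 tilt z [ 0.095  0.427 -0.899] F [-0.4 -0.8  1. ] w 0.004 j [-0.26 -0.46  2.24  0.46  1.4   0.52]
[[-29, 33, -7, np.float64(7.3)], [-25, 36, -7, np.float64(7.3)], [-20, 39, -7, np.float64(7.3)], [-15, 42, -7, np.float64(7.3)], [-9, 43, -7, np.float64(7.3)], [-4, 44, -7, np.float64(7.3)]]
[-24.9  27.  -25.3] x 6 | world x,y,z in tool axes: [[0.75, 0.66, 0.1], [0.56, -0.71, 0.43], [0.35, -0.27, -0.9]]
panel top 196 [-0.043 -0.037 -0.031]
panel top 154 [-0.042 -0.036 -0.031]
```

View pics/g8.png

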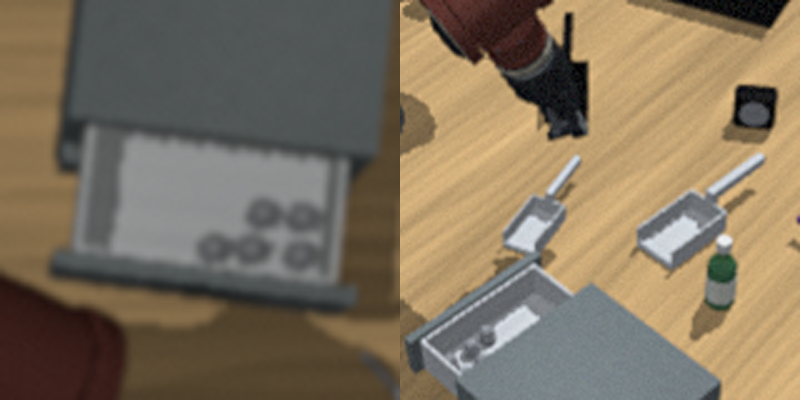

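The top crop shows five nuts on the tray floor at (265,213), (303,217), (215,250), (252,250) and (300,255). The scoop is flat and empty in the scene crop (685,225). The sixth nut is not visible, so I search for it in the depth data.

```bash
python3 - <<'E'
from h import *
for n in("top","scene"):
    im,d=grab_frame(n); W=cloud(n,d); z=np.load(f"{n}0.npz"); W0=z["W"]; im0=z["im"]
    m=((W[...,2]>.009)&(W[...,2]<.035)&(W0[...,2]<.006)).astype(np.uint8)
    k,l,st,ce=cv2.connectedComponentsWithStats(m)
    print(n,[(st[i].tolist(),np.nanmean(W[l==i],0).round(3).tolist()) for i in range(1,k) if st[i,4]>=5])
    p=W.reshape(-1,3); p=p[np.isfinite(p).all(1)]; q=p[:,:2]-C; X=q@EX; Y=q@EY; Z=p[:,2]
    t=(X>-.03)&(X<.05)&(abs(Y)<.078)&(Z>.076)&(Z<.105); H,_,_=np.histogram2d(X[t],Y[t],bins=[8,16],range=[[-.03,.05],[-.08,.08]]); print(H.astype(int))
    np.savez(n+"9.npz",im=im,W=W)
print([(np.round(b["box"]).tolist(),round(b["p"],2)) for c in("top","scene") for b in boxes_of(c,"nut0")])
E
```

```text
top [([262, 172, 35, 15, 103], [0.573, 0.124, 0.021]), ([258, 179, 5, 12, 18], [0.547, 0.184, 0.023]), ([260, 188, 35, 10, 79], [0.519, 0.13, 0.022])]
[[ 0  0  0  0  0  0  1  0  0  0  0  0  0  0  0  0]
 [ 1  7  1  0  8  4  6 12  1  0  0  0  0  0  0  0]
 [ 5 11  6  2 10  8  5 12  0  0  0  0  0  0  0  0]
 [ 1  0  0  0  4  1  0  0  0  0  0  0  0  0  0  0]
 [ 3 10  3  6 15  1  0  0  0  0  0  0  0  0  0  0]
 [ 3  9  5  6  7  0  0  0  0  0  0  0  0  0  0  0]
 [ 0  0  0  0  0  0  0  0  0  0  0  0  0  0  1  0]
 [ 0  0  0  0  0  0  0  0  0  0  1  0  0  0  0  0]]
scene [([325, 187, 36, 29, 337], [0.548, 0.139, 0.022])]
[[ 4 14 18 18 15 12 14 14 16 18 19 20 16 15 19 14]
 [ 0  2  0  0  7  1  4  4  0  0  0  0  0  0  0  0]
 [ 0  9  3  4 12  6 13 10  0  0  0  0  0  0  0  0]
 [ 0  4  2  0  5  0  1  1  0  0  0  0  0  0  0  1]
 [ 0  6  2  6  5  0  0  0  0  0  0  0  0  0  0  0]
 [ 0  1  0  1  1  0  0  0  0  0  0  0  0  0  0  0]
 [ 0  0  0  0  0  0  0  0  0  0  0  0  0  0  0  0]
 [ 0  0  0  0  0  0  0  0  0  0  0  0  0  0  0  0]]
[([394.0, 193.0, 2.0, 8.0], 0.37), ([401.0, 195.0, 11.0, 5.0], 0.36), ([257.0, 245.0, 3.0, 8.0], 0.55), ([261.0, 241.0, 8.0, 7.0], 0.53)]
```

```bash
python3 - <<'E'
from h import *
for n in("top","scene"):
    W=np.load(n+"9.npz")["W"]; q=W[...,:2]-C; X=q@EX; Y=q@EY; Z=W[...,2]
    m=((X>-.25)&(X<.3)&(abs(Y)<.3)&(Z>.008)&(Z<.055)).astype(np.uint8)
    k,l,st,ce=cv2.connectedComponentsWithStats(m)
    print(n,"nan in area",[(st[i].tolist(),X[l==i].mean().round(3),Y[l==i].mean().round(3),Z[l==i].max().round(3)) for i in range(1,k) if st[i,4]>=4])
    T=P(n)[2]; print("cam",T[:3,3].round(2))
E
```

```text
top nan in area [([359, 115, 1, 6, 6], np.float64(0.233), np.float64(0.1), np.float64(0.053)), ([357, 123, 2, 6, 7], np.float64(0.207), np.float64(0.1), np.float64(0.047)), ([357, 131, 1, 7, 7], np.float64(0.179), np.float64(0.1), np.float64(0.051)), ([356, 139, 1, 7, 7], np.float64(0.153), np.float64(0.1), np.float64(0.051)), ([355, 148, 1, 6, 6], np.float64(0.125), np.float64(0.1), np.float64(0.049)), ([292, 151, 13, 8, 48], np.float64(0.087), np.float64(0.271), np.float64(0.055)), ([354, 155, 1, 7, 7], np.float64(0.102), np.float64(0.1), np.float64(0.049)), ([353, 163, 1, 6, 6], np.float64(0.079), np.float64(0.1), np.float64(0.044)), ([351, 169, 8, 10, 32], np.float64(0.049), np.float64(0.092), np.float64(0.055)), ([287, 175, 10, 12, 51], np.float64(0.014), np.float64(0.281), np.float64(0.044)), ([284, 187, 11, 11, 45], np.float64(-0.033), np.float64(0.282), np.float64(0.041)), ([421, 218, 48, 55, 364], np.float64(-0.148), np.float64(-0.221), np.float64(0.032)), ([300, 232, 1, 4, 4], np.float64(-0.152), np.float64(0.234), np.float64(0.032)), ([276, 237, 25, 9, 99], np.float64(-0.181), np.float64(0.265), np.float64(0.046)), ([322, 242, 8, 2, 10], np.float64(-0.168), np.float64(0.155), np.float64(0.034))]
cam [0.26 0.02 1.46]
scene nan in area [([271, 173, 31, 38, 252], np.float64(-0.163), np.float64(0.217), np.float64(0.044)), ([325, 197, 7, 12, 50], np.float64(-0.039), np.float64(0.281), np.float64(0.035)), ([274, 207, 9, 4, 11], np.float64(-0.143), np.float64(0.153), np.float64(0.013)), ([330, 206, 16, 12, 58], np.float64(0.016), np.float64(0.281), np.float64(0.035)), ([352, 220, 13, 14, 125], np.float64(0.111), np.float64(0.262), np.float64(0.055)), ([156, 267, 69, 9, 367], np.float64(-0.143), np.float64(-0.224), np.float64(0.034)), ([253, 277, 105, 57, 955], np.float64(0.204), np.float64(-0.049), np.float64(0.055))]
cam [ 1.2  -0.84  1.17]
```

No nut lies on the visible bench, and the load dropped by the weight of six. The sixth is most likely in the part of the tray under the roof; I will check the bench under the drawer again once it is part closed. Now to the panel.

```bash
cat >> h.py <<'E'
def plan6(xyz,turn,n):
    p,r,_=pose(); st=(np.array(xyz)-p)/n*1000; o=[]
    for i in range(n): o.append([*[int(v) for v in (r*R.from_euler('z',turn*i/n,degrees=True)).inv().apply(st).round()],round(turn/n,1)])
    print(o)
def W_(X,Y,z): return [*(C+X*EX+Y*EY),z]
E
python3 -c "
from h import *
print(W_(-.09,0,.15)); plan6(W_(-.09,0,.14),44,7)"
```

```text
[np.float64(0.42581), np.float64(-0.17594), 0.15]
[[-22, 28, -15, 6.3], [-19, 30, -15, 6.3], [-15, 32, -15, 6.3], [-12, 33, -15, 6.3], [-8, 34, -15, 6.3], [-4, 35, -15, 6.3], [0, 35, -15, 6.3]]
```

Call:
step_arm(
  steps=[
    [-22,28,-15,6.3],
    [-19,30,-15,6.3],
    [-15,32,-15,6.3],
    [-12,33,-15,6.3],
    [-8,34,-15,6.3],
    [-4,35,-15,6.3],
    [0,35,-15,6.3],
    [0,0,0,0],
  ],
  claw=0,
)

```text
time: 20.6
tool_pos: [0.4357, -0.186, 0.1458]
tool_rot: [-0.219, 0.974, -0.036, 0.044]
contact_force: [0.1, 0.2, -0.5]
gripper_width: -0.001
```

```bash
python3 -c "
from h import *
dl(); plan([.4,-.17,.1],-7,1); plan6(W_(-.085,0.0,.095),0,4)"
```

```text
drawer X,Y,z -0.0788 -0.0087 0.1458 t 20.6 tilt [ 0.102  0.424 -0.9  ] F [ 0.1  0.2 -0.5] w -0.001
t 20.6 pos [ 0.4357 -0.186   0.1458] yaw -5.2 tilt z [ 0.102  0.424 -0.9  ] F [ 0.1  0.2 -0.5] w -0.001 j [-0.79 -0.13  1.99  0.38  1.54  0.8 ]
[[-37, -13, 46, np.float64(1.8)]]
[[-2, 3, 12, 0.0], [-2, 3, 12, 0.0], [-2, 3, 12, 0.0], [-2, 3, 12, 0.0]]
```

Call:
step_arm(
  steps=[
    [-2,3,12,0],
    [-2,3,12,0],
    [-2,3,12,0],
    [-2,3,12,0],
    [0,0,0,0],
  ],
)

```text
time: 21.1
tool_pos: [0.4329, -0.1714, 0.092]
tool_rot: [-0.22, 0.974, -0.032, 0.043]
contact_force: [0.8, 0.5, 0.6]
gripper_width: -0.003
```

```bash
python3 -c "
from h import *
dl(); plan3([9.91,-1.34,0],1)"
```

```text
drawer X,Y,z -0.0836 0.0054 0.092 t 21.1 tilt [ 0.098  0.426 -0.899] F [0.8 0.5 0.6] w -0.003
[10.   0.8  0.4] x 1 | world x,y,z in tool axes: [[0.99, -0.04, 0.1], [-0.08, -0.9, 0.43], [0.07, -0.43, -0.9]]
```

Call:
step_arm(
  steps=[
    [5,0,0,0],
    [5,1,0,0],
    [4,0,0,0],
    [4,0,0,0],
    [4,1,0,0],
    [4,0,0,0],
    [4,0,0,0],
    [4,1,0,0],
  ],
)

```text
time: 21.9
tool_pos: [0.4695, -0.1766, 0.094]
tool_rot: [-0.22, 0.974, -0.031, 0.043]
contact_force: [-1.1, 0.9, 1.4]
gripper_width: 0.001
```

Call:
step_arm(
  steps=[
    [4,0,0,0],
    [4,1,0,0],
    [4,0,0,0],
    [4,0,0,0],
    [4,1,0,0],
  ],
)

```text
time: 22.4
tool_pos: [0.4902, -0.18, 0.0939]
tool_rot: [-0.22, 0.974, -0.031, 0.042]
contact_force: [-1.5, 1.2, -0.7]
gripper_width: 0.004
```

```bash
cat >> h.py <<'E'
def panel():
    o=[]
    for n in("top","scene"):
        _,d=grab_frame(n); p=cloud(n,d).reshape(-1,3); p=p[np.isfinite(p).all(1)]; q=p[:,:2]-C; X=q@EX; Y=q@EY; Z=p[:,2]
        m=(abs(Y)<.09)&(X<.06)&(X>-.12)&(Z>.112)&(Z<.119); o.append((int(m.sum()),np.percentile(X[m],[3,50,97]).round(4).tolist() if m.sum() else 0))
        b=(abs(Y)<.12)&(X<.045)&(X>-.07)&(Z>.01)&(Z<.035); print(n,"low pts",int(b.sum()),X[b].round(3)[:8],Y[b].round(3)[:8])
    print("panel top",o,"(face at .053)")
E
python3 -c "
from h import *
dl(); panel(); plan3([9.91,-1.34,0],1)"
```

```text
drawer X,Y,z -0.0256 0.0046 0.0939 t 22.4 tilt [ 0.096  0.427 -0.899] F [-1.5  1.2 -0.7] w 0.004
top low pts 12 [0.041 0.041 0.042 0.042 0.043 0.042 0.041 0.04 ] [0.096 0.093 0.09  0.087 0.095 0.092 0.089 0.086]
scene low pts 4 [0.045 0.042 0.043 0.042] [-0.097 -0.096 -0.097 -0.097]
panel top [(127, [-0.014, -0.0057, 0.0541]), (247, [-0.0187, -0.0047, 0.0129])] (face at .053)
[10.   0.8  0.4] x 1 | world x,y,z in tool axes: [[0.99, -0.04, 0.1], [-0.08, -0.9, 0.43], [0.07, -0.43, -0.9]]
```

Call:
step_arm(
  steps=[
    [4,0,0,0],
    [4,1,0,0],
    [3,0,0,0],
  ],
)

```text
time: 22.8
tool_pos: [0.502, -0.1823, 0.0943]
tool_rot: [-0.22, 0.974, -0.031, 0.042]
contact_force: [-2.0, -0.8, -1.4]
gripper_width: -0.007
```

```bash
python3 - <<'E'
from h import *
dl()
for n in("top","scene"):
    _,d=grab_frame(n); W=cloud(n,d); q=W[...,:2]-C; X=q@EX; Y=q@EY; Z=W[...,2]
    b=(abs(Y)<.11)&(X<.038)&(X>-.08); print(n,"bench pts seen by X bin",[(round(x,2),int((b&(abs(X-x)<.005)&(abs(Z)<.006)).sum()),int((b&(abs(X-x)<.005)&(Z>.009)&(Z<.05)).sum())) for x in np.arange(-.07,.04,.01)])
E
```

```text
drawer X,Y,z -0.0137 0.004 0.0943 t 22.8 tilt [ 0.096  0.426 -0.9  ] F [-2.  -0.8 -1.4] w -0.007
top bench pts seen by X bin [(np.float64(-0.07), 163, 2), (np.float64(-0.06), 176, 1), (np.float64(-0.05), 168, 2), (np.float64(-0.04), 173, 1), (np.float64(-0.03), 154, 1), (np.float64(-0.02), 161, 1), (np.float64(-0.01), 166, 2), (np.float64(0.0), 125, 1), (np.float64(0.01), 74, 0), (np.float64(0.02), 12, 0), (np.float64(0.03), 16, 0), (np.float64(0.04), 8, 0)]
scene bench pts seen by X bin [(np.float64(-0.07), 45, 0), (np.float64(-0.06), 50, 0), (np.float64(-0.05), 33, 0), (np.float64(-0.04), 33, 0), (np.float64(-0.03), 39, 0), (np.float64(-0.02), 50, 0), (np.float64(-0.01), 45, 0), (np.float64(0.0), 43, 0), (np.float64(0.01), 27, 0), (np.float64(0.02), 25, 0), (np.float64(0.03), 20, 0), (np.float64(0.04), 2, 0)]
```

The bench where the drawer overhung is clear, so the sixth nut must be in the tray under the roof. Now I push home slowly, watching the force.

Call:
step_arm(
  steps=[
    [4,0,0,0],
    [4,1,0,0],
  ],
)

```text
time: 23.1
tool_pos: [0.5103, -0.1838, 0.0947]
tool_rot: [-0.22, 0.974, -0.031, 0.043]
contact_force: [-1.2, 1.3, 0.8]
gripper_width: -0.001
```

Call:
step_arm(
  steps=[
    [4,0,0,0],
    [4,0,0,0],
  ],
)

```text
time: 23.3
tool_pos: [0.5187, -0.1847, 0.0949]
tool_rot: [-0.22, 0.974, -0.031, 0.042]
contact_force: [-1.9, -0.1, -1.4]
gripper_width: 0.005
```

```bash
python3 -c "
from h import *
dl()"
```

```text
drawer X,Y,z 0.0032 0.0037 0.0949 t 23.3 tilt [ 0.096  0.425 -0.9  ] F [-1.9 -0.1 -1.4] w 0.005
```

Call:
step_arm(
  steps=[
    [4,0,0,0],
    [3,1,0,0],
  ],
)

```text
time: 23.5
tool_pos: [0.5251, -0.1857, 0.0948]
tool_rot: [-0.221, 0.974, -0.031, 0.04]
contact_force: [-8.0, 3.3, 5.0]
gripper_width: -0.003
```

Call:
step_arm(
  steps=[
    [3,0,0,0],
  ],
)

```text
time: 23.6
tool_pos: [0.5268, -0.1857, 0.0949]
tool_rot: [-0.221, 0.974, -0.03, 0.038]
contact_force: [-9.0, -1.7, 2.9]
gripper_width: -0.004
```

Call:
step_arm(
  steps=[
    [3,0,0,0],
  ],
)

```text
time: 23.7
tool_pos: [0.5287, -0.186, 0.095]
tool_rot: [-0.221, 0.974, -0.03, 0.036]
contact_force: [-7.5, -1.6, 2.2]
gripper_width: 0.003
```

Call:
step_arm(
  steps=[
    [3,0,0,0],
  ],
)

```text
time: 23.8
tool_pos: [0.5311, -0.1864, 0.0951]
tool_rot: [-0.221, 0.974, -0.03, 0.035]
contact_force: [-2.9, -0.5, -0.0]
gripper_width: -0.004
```

Call:
step_arm(
  steps=[
    [3,0,0,0],
  ],
)

```text
time: 23.9
tool_pos: [0.5347, -0.1868, 0.0954]
tool_rot: [-0.221, 0.974, -0.03, 0.036]
contact_force: [-0.5, -0.6, 0.1]
gripper_width: -0.0
```

Call:
step_arm(
  steps=[
    [3,0,0,0],
  ],
)

```text
time: 24.0
tool_pos: [0.5376, -0.187, 0.0956]
tool_rot: [-0.221, 0.974, -0.03, 0.035]
contact_force: [-9.4, -2.3, 2.6]
gripper_width: 0.0
```

Call:
step_arm(
  steps=[
    [4,0,0,0],
  ],
)

```text
time: 24.1
tool_pos: [0.539, -0.1872, 0.0957]
tool_rot: [-0.222, 0.974, -0.029, 0.031]
contact_force: [-21.3, -2.5, 9.0]
gripper_width: 0.003
```

The catch rose to 9 N and then let go, and the stop was felt at 21 N, so I back off.

Call:
step_arm(
  steps=[
    [-3,0,0,0],
    [-10,0,0,0],
    [-20,-2,-5,0],
    [-25,-3,-20,0],
    [-25,0,-40,0],
    [-25,0,-40,0],
    [-10,0,-30,0],
    [0,0,0,0],
  ],
)

```text
time: 24.9
tool_pos: [0.4084, -0.2327, 0.2179]
tool_rot: [-0.221, 0.974, -0.028, 0.034]
contact_force: [0.2, 0.6, 0.1]
gripper_width: -0.002
```

```bash
python3 - <<'E'
from h import *
dl(); panel()
im,d=grab_frame("top"); W=cloud("top",d); im2,d2=grab_frame("scene"); W2=cloud("scene",d2)
q=W2[...,:2]-C; X=q@EX; Y=q@EY; Z=W2[...,2]; m=(abs(Y)<.085)&(X>.03)&(X<.06)&(Z>.112)&(Z<.12); print("scene panel X",np.percentile(X[m],[2,50,98]).round(4) if m.sum() else None)
a=cv2.resize(im[90:260,180:480],(800,453),interpolation=cv2.INTER_CUBIC); cv2.imwrite("pics/f1.png",a[...,::-1])
for n,w,w0 in(("top",W,np.load("top0.npz")["W"]),("scene",W2,np.load("scene0.npz")["W"])):
    m=((w[...,2]>.009)&(w[...,2]<.055)&(w0[...,2]<.006)).astype(np.uint8); k,l,st,_=cv2.connectedComponentsWithStats(m)
    print(n,[(st[i].tolist(),np.nanmean(w[l==i],0).round(3).tolist()) for i in range(1,k) if st[i,4]>=5])
E
```

```text
drawer X,Y,z -0.0997 -0.0586 0.2179 t 24.9 tilt [ 0.079  0.429 -0.9  ] F [0.2 0.6 0.1] w -0.002
top low pts 78 [0.041 0.043 0.04  0.043 0.041 0.041 0.042 0.041] [0.096 0.095 0.092 0.089 0.086 0.083 0.08  0.077]
scene low pts 3 [0.042 0.042 0.041] [-0.095 -0.096 -0.096]
panel top [(232, [0.0332, 0.0409, 0.0538]), (134, [0.0336, 0.0377, 0.043])] (face at .053)
scene panel X [0.0323 0.038  0.0434]
top [([235, 172, 61, 26, 324], [0.55, 0.171, 0.034]), ([225, 175, 5, 5, 17], [0.565, 0.286, 0.049]), ([288, 175, 9, 9, 34], [0.569, 0.088, 0.02]), ([91, 264, 5, 3, 5], [0.305, 0.683, 0.011])]
scene [([372, 172, 5, 2, 7], [0.567, 0.286, 0.047]), ([325, 178, 47, 38, 403], [0.552, 0.156, 0.027])]
```

View pics/f1.png

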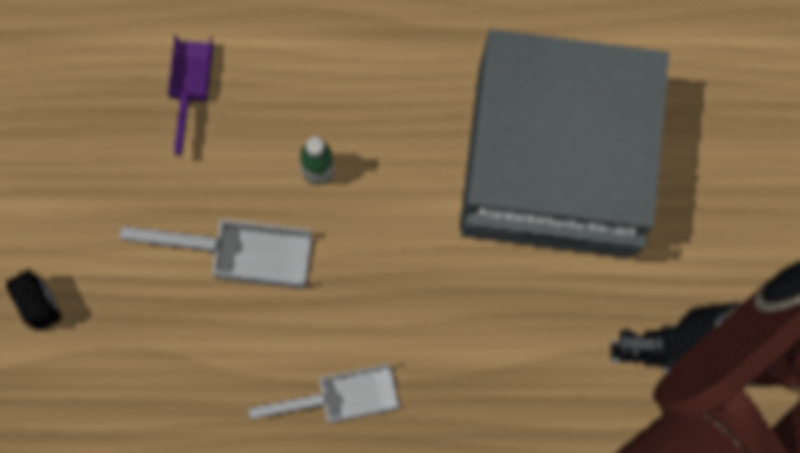

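The picture shows the drawer shut (panel at about 555,232), and the large scoop flat and empty at (265,255). The glue, small scoop, purple scoop and tape are undisturbed, and there is no nut on the bench. One last numeric check of the seat, then I hand in.

```bash
python3 - <<'E'
from h import *
a=[]
for _ in range(3):
    _,d=grab_frame("top"); w=cloud("top",d); q=w[...,:2]-C; X=q@EX; Y=q@EY; Z=w[...,2]; m=(abs(Y)<.085)&(X>.01)&(X<.06)
    f=m&(Z>.07)&(Z<.105); l=m&(Z>.02)&(Z<.05); a.append((np.median(X[f]),np.median(X[l]),f.sum(),l.sum()))
print(np.array(a).round(4)," proud of lower front (mm):",[round((x[1]-x[0])*1000,1) for x in a])
_,d=grab_frame("top"); w=cloud("top",d); w0=np.load("top0.npz")["W"]
for n,(l,t,ww,h) in dict(glue=(286,135,22,28),tape=(180,187,25,28),driver=(420,217,50,58)).items():
    print(n,[np.nanmean(x[t:t+h,l:l+ww][(x[t:t+h,l:l+ww,2]>.008)],0).round(3).tolist() for x in(w0,w)])
s=w[165:205,220:300]; m=s[...,2]>.006; print("scoop handle/pan z",np.percentile(s[...,2][m],[50,99]).round(3))
job_done()
E
```

```text
[[3.44e-02 4.12e-02 1.54e+02 4.50e+01]
 [3.44e-02 4.14e-02 1.43e+02 5.00e+01]
 [3.44e-02 4.12e-02 1.53e+02 4.60e+01]]  proud of lower front (mm): [np.float64(6.9), np.float64(7.0), np.float64(6.8)]
glue [[0.644, 0.069, 0.069], [0.644, 0.069, 0.07]]
tape [[0.489, 0.385, 0.052], [0.489, 0.385, 0.052]]
driver [[0.34, -0.385, 0.021], [0.325, -0.239, 0.509]]
scoop handle/pan z [0.022 0.056]
the job is handed in; nothing more can be done
```

I poured the nuts into the drawer, set the scoop back down flat on the bench, pushed the drawer home and handed the job in. I only saw five of the six nuts in the tray.

- **Pour:** The gripper cannot tilt by command, so I pushed the scoop's nose against the drawer's inner side wall until it tipped, then backed off to let the nuts drop. This pushed the drawer in about 27 mm during the pour. The load fell by the weight of six nuts.
- **Sixth nut:** No nut showed on the visible bench or in the scoop. I conclude it rolled into the part of the tray under the cabinet roof, but I did not see it there.
- **Drawer:** The catch rose to about 9 N and let go. I then stopped on the rubber stop at a reading of 21 N, above the suggested 15 to 18 N but below the 30 N limit. In the last pictures the panel stood about 7 mm proud of the lower front, which agrees with the home position I felt.
- **Scoop:** It lies flat and empty about 10 cm from where it started, with its handle turned about 60 degrees.
- **Bystanders:** The glue and tape measured unchanged. The last screwdriver reading was spoiled by the arm being in view. An earlier view still showed it lying on its own near its starting place.

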